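# Alternating angle-ledge display riser

### The arm

A 6-joint arm with a two-finger parallel gripper is mounted at the origin on the work surface. World frame = base frame: x ahead of the robot, y to its left, z up, the work surface at z = 0. Lengths are in m, angles in rad, forces in N, time in s.
With the tool pointing down it reaches from about 0.25 to 0.775 m from the base axis. Payload 4 kg.
Tool frame: the origin (TCP) lies midway between the tips of the shut fingers; the grasp point (between the pads) lies 19 mm behind it; z points along the fingers, y is the line along which they close (so a half turn about z gives the same grasp; the last joint's range is limited). The gripper opens to 94 mm and grips with 3 to 60 N. Pads are 16 mm wide; open, the fingers measure 119 mm over their backs; the gripper's body (75 mm by 177 mm) begins 78 mm behind the grasp point.
Start: joints at [-1.326, 0.087, 1.371, -0, 1.684, -0.103], TCP at [0.187, -0.517, 0.206] pointing down, gripper open.
Joint ranges: [-3.1, 3.1], [-0.76, 2.03], [0.27, 2.55], [-1.08, 4.22], [0.17, 2.65], [-2.57, 2.57]. Speed limits (rad/s): [2.79, 2.79, 3.14, 3.14, 3.14, 3.14].

### API

Orientations are given as [roll, pitch, yaw] about the fixed x, y, z axes, in that order (R = Rz(yaw) Ry(pitch) Rx(roll)).
In Python, from bench import get_obs, snapshot, close_job gives the robot as it stands. The module is installed in compiled form; this text tells all that it offers.
- The arm moves only by the tool drive_tool, never from a script. Its argument "commands" is a list of rows, each a list of 6 numbers: the shift along the tool's x, y, z in units of 0.04 m (1.0 is 0.04 m), then the turn, a rotation vector about the tool's x, y, z in units of 0.1 rad (1.0 is 0.1 rad). In form: [[dx, dy, dz, wx, wy, wz], ...]. A call has 1 to 20 rows; each row shifts and turns the commanded pose from where the row before left it, along the tool's axes as they then stand; what a row does not reach is not made up. A row lasts 1/8 s, in which the tool goes at most 62.5 mm and 10.7 degrees, less where a joint would pass 70% of its speed; a pose out of reach is approached as far as the arm can. A call with a number of a shift or a turn outside -1 to 1 is refused whole. A call with a gripper value outside its range is refused whole. "gripper" is the closure, from 0 (fully open) to 1 (shut), set as the call begins (left out, the last holds). The fingers move at their own pace and stop on an object; the grip force is fixed at half the most. Time passes only in rows, so rows that do not move let the fingers close. It gives the time, the measured TCP pose, the force, the opening and the grip force at its end, in the units of the state.
- get_obs(): the state, without advancing time (a new reading comes with each control period).
- snapshot(name): name is "side" or "top" or "wrist"; returns a dict with "image" (420x560x3 uint8, blue, green, red), "range_z" (420x560 float32, m along the optical axis (not along the pixel's ray), 0 where there is no reading), "fx", "fy", "cx", "cy" (pixels), "k1" (the pictures are not rectified: a ray, as slopes to the right and down, at radius r is drawn at 1 + k1 r^2 times it, then the intrinsics apply), "rvec" (rotation vector, rad) and "tvec" (3), from world to camera coordinates, as OpenCV has them. Camera axes: x right, y down, z forward; pixel columns grow to the right and rows downward; lengths in m; the calibration is good to about 2 mm. A picture is of the moment at which its call begins.
- close_job(): hands the job in; it is judged then, once.
The state is a dict: "time": time; "joint_positions": joint angles; "qvel": joint speeds; "joint_torque": joint torques, N m; "tool_pos": TCP position; "ee_rot": TCP orientation; "wrist_force": force on the tool from outside, world axes, zero at the start; "wrist_torque": the same for the moment, N m; "width": finger opening in m; "finger_force": force on a finger pad.
Only numpy, scipy, OpenCV 4.12 (cv2) and the standard library are available. Lean on these libraries where they do the work, as an engineer would, in place of code of your own. Each camera call takes 0.05 s, during which the arm holds its last target. There are 200 camera calls.

### The job

Build the display riser from the three L-shaped ledges, legs alternating so that it stands balanced. Leave the grey ledge lying where it is; turn the red ledge fully upside down and set it on the grey one so that its short leg stands on the grey ledge's open end and its long leg rests level on the grey short leg, closing a neat rectangular box; then lay the yellow ledge flat on top, its short leg pointing up above the grey one's. Keep the pile square, with ends and sides in line to within about a centimetre, let it stand free, and do not disturb the hardware lying around it.

Things in the scene. Friction and masses are not known exactly. Their poses are not given: they have to be found in the camera images.
- base_ledge: L-shaped aluminium ledge, 10 mm thick, 50 wide, about 260 g. Own frame (mm): long leg x -65..65, y -25..25, z 0..10; short leg at its -x end, x -65..-55, up to z 76. Origin: centre of the long leg's outer face; z towards the short leg's tip. Mass centre x -20, z 18. Grey; lies loose on the shelf, long leg flat, short leg up.
- red_ledge: Red ledge, same shape and frame as the grey one. Starts long leg flat, short leg up, to one side of the grey; also rests steadily on its side (y face down). Finished: z down, x opposite to the grey's x, origin 86 mm above the grey origin. Two quarter turns about its own x, let go and regrasped between, turn it over; pinch the short leg across its 10 mm.
- red_ledge_tip (a point): Middle of the end face of the red ledge's short leg (its own x -60, y 0, z 76 mm). Finished: it stands on the grey long leg, 60 mm along the grey x axis and 10 mm above the grey origin.
- yellow_ledge: Yellow ledge, same shape and frame as the grey one. Starts long leg flat, short leg up, on the other side of the grey ledge. Finished: same way round as the grey ledge, origin 86 mm above the grey origin.
- yellow_ledge_tip (a point): Middle of the end face of the yellow ledge's short leg (own frame x -60, y 0, z 76 mm), the highest point of the finished pile.
- swivel: Bystander: steel swivel, two eyes in a line, about 116 mm long, 12 mm high, lying on the shelf beyond the ledges; origin at the centre of its underside. Do not move it.
- grip_gauge: Bystander: blue plastic stepped grip gauge, 100 x 40 mm, 34 mm high, beyond the ledges; origin at the centre of its underside. Do not move it.
- belay_device: Bystander: bronze-coloured belay device, 62 x 54 mm, 34 mm high, with a small wire loop reaching 63 mm from its origin (centre of its underside), beyond the ledges. Do not move it.
There are look-alikes about, which are no part of the job. Of the things that look like the red_ledge, the middle-sized one is meant.

How it is judged:
By the outcome, as a careful person would: the job done as asked, in the order asked, and still so for the second after the job is handed in, with the robot touching nothing.
It also fails if it takes over 70 s, if anything falls off the work surface, if the arm or the gripper's body presses on something with over 40 N, if the wrist force passes 120 N, or if a joint passes its speed limit or range.

## Working session

There is one attempt and no reset: what is moved stays moved. The work goes in short steps, Python scripts to look and compute and a tool call to move; the robot and the scene stay as the last step left them, time stands still between calls to the robot, and variables do not carry over. Pictures are saved under pics/ and viewed, at most 10 in all, crops included, and the job is handed in when it is done.

Besides the shell and the picture viewer there is one more tool, called after "Request:" as name([rows], argument=value, ...), one row to a line, values as JSON. drive_tool: Moves the arm, as the interface text tells. Its arguments: {"type":"object","properties":{"commands":{"type":"array"},"gripper":{"type":"number"}},"required":["commands"]}

```bash
mkdir -p pics; cat > h.py <<'E'
import numpy as np, cv2
from bench import get_obs, snapshot, close_job
def cloud(s):
    z=s["range_z"]; h,w=z.shape
    u,v=np.meshgrid(np.arange(w),np.arange(h))
    K=np.array([[s["fx"],0,s["cx"]],[0,s["fy"],s["cy"]],[0,0,1.]])
    xd=(u-s["cx"])/s["fx"]; yd=(v-s["cy"])/s["fy"]
    x,y=xd.copy(),yd.copy()
    for _ in range(10):
        f=1+s["k1"]*(x*x+y*y); x,y=xd/f,yd/f
    P=np.stack([x*z,y*z,z],-1)
    R=cv2.Rodrigues(np.array(s["rvec"],float))[0]; t=np.array(s["tvec"],float).ravel()
    W=(P-t)@R; W[z<=0]=np.nan
    return W
def hsv(s): return cv2.cvtColor(s["image"],cv2.COLOR_BGR2HSV)
E
python3 - <<'E'
from h import *
for n in ("top","side"):
    s=snapshot(n); cv2.imwrite(f"pics/{n}0.png",s["image"]); np.savez(f"{n}0.npz",**s)
    print(n,s["rvec"],s["tvec"],s["fx"],s["k1"])
print(get_obs())
E
```

```text
top [ 2.14162146 -2.11604919  0.19203627] [-0.07258852  0.55757865  0.96741649] 441.12115086707297 0.005192138350335493
side [ 0.14666524 -2.85693726  1.15842333] [0.55181769 0.1133604  1.2139491 ] 479.596678929548 -0.053395637321004955
{'time': 0.1, 'joint_positions': array([-1.32609204e+00,  8.78742798e-02,  1.37210306e+00, -1.67133202e-05,
        1.68356058e+00, -1.03088625e-01]), 'qvel': array([ 0.00027972, -0.00123681, -0.00349406, -0.00039029, -0.00048377,
        0.00160395]), 'joint_torque': array([ 2.57939842e-03, -3.41252303e+01, -3.03301692e+01,  7.20423670e-02,
        3.04416195e-02, -9.69394864e-05]), 'tool_pos': array([ 0.18733108, -0.51659891,  0.20442495]), 'ee_rot': array([-3.13965601e+00, -1.83656837e-04,  3.47790873e-01]), 'wrist_force': array([-0.02354215, -0.31711948, -1.23921122]), 'wrist_torque': array([ 0.02720868,  0.02406423, -0.0369096 ]), 'finger_force': 0.0, 'width': 0.09407118597640085}
```

View pics/top0.png

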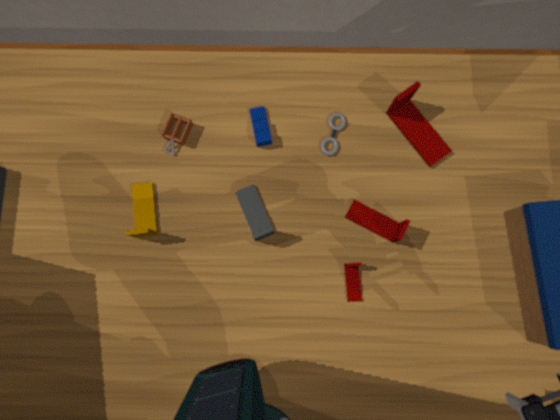

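View pics/side0.png

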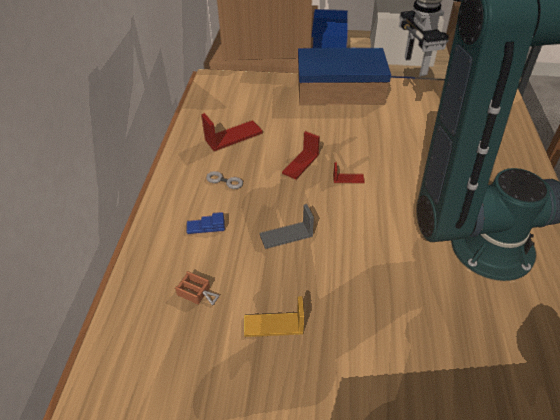

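Top view: the red look-alikes are the large one at about (420,125), the middle one at (378,220) and the small one at (353,282). I take the middle one at (378,220). Grey is at (255,213), yellow at (144,208), swivel (334,134), gauge (261,126) and belay device (177,130). The side view agrees, with the middle red at (302,157).

```bash
python3 - <<'E'
from h import *
for n in ("top","side"):
    s=dict(np.load(f"{n}0.npz")); W=cloud(s); H=hsv(s)
    near=lambda u,v,r: (np.hypot(np.arange(560)[None]-u,np.arange(420)[:,None]-v)<r)
    C=dict(top=dict(grey=(255,213,40),red=(378,220,45),yellow=(144,208,42),big=(420,125,55),small=(353,282,25)),
           side=dict(grey=(290,228,42),red=(302,157,35),yellow=(275,318,45),big=(232,132,40),small=(349,175,22)))[n]
    for k,(u,v,r) in C.items():
        h,sa,va=H[...,0],H[...,1],H[...,2]
        if k=="grey": m=(sa<70)
        elif k=="yellow": m=(h>18)&(h<32)&(sa>190)
        else: m=((h<8)|(h>172))&(sa>150)
        m&=near(u,v,r)
        P=W[m]; P=P[np.isfinite(P[:,0])]
        lo=P[(P[:,2]>.004)&(P[:,2]<.018)]; hi=P[P[:,2]>.06 if k!="small" else P[:,2]>.03]
        print(n,k,len(P),"zmax",P[:,2].max().round(4),"zlo",np.median(lo[:,2]).round(4), "hi",len(hi),hi[:,:2].mean(0).round(4) if len(hi) else "")
        if len(lo)>5:
            rc=cv2.minAreaRect((lo[:,:2]*1000).astype(np.float32)); print("   lo rect",np.round(rc[0],1),np.round(rc[1],1),round(rc[2],1), "mean",lo[:,:2].mean(0).round(4))
s=dict(np.load("top0.npz"));W=cloud(s)
for u,v in ((177,130),(261,126),(334,120),(330,146),(500,300),(540,215)): print((u,v),W[v,u].round(3))
c=s["image"][180:320,300:460]; cv2.imwrite("pics/crop.png",cv2.resize(c,None,fx=4,fy=4,interpolation=cv2.INTER_CUBIC))
E
```

```text
top grey 1091 zmax 0.0806 zlo 0.0094 hi 112 [ 0.4723 -0.0143]
   lo rect [527.3  10.7] [129.5  48.9] 24.1 mean [0.5345 0.0136]
top red 1196 zmax 0.0805 zlo 0.0095 hi 118 [ 0.4813 -0.3238]
   lo rect [ 511.2 -270.7] [122.5  49.2] 62.6 mean [ 0.5117 -0.2694]
top yellow 1237 zmax 0.079 zlo 0.0094 hi 125 [0.4711 0.2641]
   lo rect [530.8 275.3] [130.7  51.8] 8.8 mean [0.5378 0.2749]
top big 2078 zmax 0.1074 zlo 0.0127 hi 237 [ 0.7932 -0.3363]
   lo rect [ 731.9 -389.3] [169.7  68.6] 36.7 mean [ 0.7277 -0.391 ]
top small 529 zmax 0.0556 zlo 0.0066 hi 40 [ 0.4061 -0.2176]
   lo rect [ 364.1 -222. ] [79.6 33. ] 4.9 mean [ 0.3638 -0.2223]
side grey 971 zmax 0.0786 zlo 0.0107 hi 94 [ 0.4742 -0.0076]
   lo rect [530.1  12.2] [129.1  53.2] 23.5 mean [0.5319 0.0161]
side red 793 zmax 0.0809 zlo 0.0111 hi 93 [ 0.4861 -0.3224]
   lo rect [ 512.8 -271.6] [136.2  52.4] 62.6 mean [ 0.5137 -0.2668]Traceback (most recent call last):
  File "<stdin>", line 15, in <module>
    return umr_maximum(a, axis, None, out, keepdims, initial, where)
ValueError: zero-size array to reduction operation maximum which has no identity
```

```bash
cat >> h.py <<'E'
from scipy.spatial.transform import Rotation as Ro
def toolR(heading,tilt,flip=0):
    """tool z: tilted from straight down by tilt (deg) towards heading (deg); tool y horizontal, 90 deg from heading"""
    h,t=np.radians([heading,tilt]); z=np.array([np.sin(t)*np.cos(h),np.sin(t)*np.sin(h),-np.cos(t)])
    y=np.array([-np.sin(h),np.cos(h),0])*(-1 if flip else 1)
    return Ro.from_matrix(np.c_[np.cross(y,z),y,z])
def now():
    o=get_obs(); return np.array(o["tool_pos"]),Ro.from_euler("xyz",o["ee_rot"]),o
def plan(p0,R0,p1,R1,n=None,label=""):
    """equal rows (screw) from pose 0 to pose 1; p are TCP"""
    w=(R0.inv()*R1).as_rotvec(); d=R0.inv().apply(p1-p0)
    th=np.linalg.norm(w); V=np.eye(3)
    if th>1e-6:
        k=w/th; Kx=np.array([[0,-k[2],k[1]],[k[2],0,-k[0]],[-k[1],k[0],0]])
        V=np.eye(3)+(1-np.cos(th))/th*Kx+(th-np.sin(th))/th*Kx@Kx
    v=np.linalg.solve(V,d)
    tot=np.r_[v/.04,w/.1]
    if n is None: n=int(np.ceil(max(np.abs(tot).max(),1)/.9))
    print(label,n,"rows of",(tot/n).round(3).tolist())
def gp(g,R): return np.array(g)+R.apply([0,0,.019])  # grasp point -> TCP
E
python3 - <<'E'
from h import *
s=dict(np.load("top0.npz"));W=cloud(s)
for n,u,v in (("belay",177,130),("gauge",261,126),("sw",337,114),("sw",330,154),("gaugeends",258,108),("",264,144)): print(n,W[v-1:v+2,u-1:u+2].reshape(-1,3).mean(0).round(3))
c=s["image"][180:320,300:460]; cv2.imwrite("pics/crop.png",cv2.resize(c,None,fx=4,fy=4,interpolation=cv2.INTER_CUBIC))
s=dict(np.load("side0.npz"));W=cloud(s);H=hsv(s)
m=(H[...,0]>15)&(H[...,0]<34)&(H[...,1]>170); m[:,:235]=0; m[:,315:]=0; m[:290]=0; m[345:]=0
P=W[m];P=P[np.isfinite(P[:,0])&(P[:,2]>.004)];lo=P[P[:,2]<.018];hi=P[P[:,2]>.06]
print("side yellow",cv2.minAreaRect((lo[:,:2]*1000).astype(np.float32)),hi[:,:2].mean(0))
# wrist angle check
def wr(R,j1,fp):
    A=Ro.from_euler("ZY",[np.radians(j1),np.radians(fp)]).inv()*R
    a=A.as_euler("ZYZ",degrees=True); a[2]-=90
    return a.round(0),np.array([a[0]+180,-a[1],a[2]+180]).round(0)
for fl in (0,1):
  for nm,hd,t,j1 in (("pick",-27.4,-25,-30),("turn1end",-45,65,-45),("t1pos",-45,-25,-45),("place",114,60,-15),("place0",114,-30,0),("yel",24+90,0,0)):
    print(fl,nm,*[wr(toolR(hd,t,fl),j1,fp) for fp in (80,110)])
E
```

```text
belay [0.725 0.203 0.02 ]
gauge [ 0.737 -0.002  0.023]
sw [ 0.775 -0.189  0.011]
sw [ 0.672 -0.171  0.009]
gaugeends [0.787 0.008 0.012]
 [ 0.695 -0.009  0.013]
side yellow ((533.370361328125, 276.55535888671875), (127.4113540649414, 51.84278106689453), 8.379770278930664) [0.47332809 0.27197623]
0 pick (array([ -1., 125., -93.]), array([ 179., -125.,   87.])) (array([ -1.,  95., -92.]), array([179., -95.,  88.]))
0 turn1end (array([  0.,  35., -90.]), array([180., -35.,  90.])) (array([  0.,   5., -90.]), array([180.,  -5.,  90.]))
0 t1pos (array([ -0., 125., -90.]), array([ 180., -125.,   90.])) (array([ -0.,  95., -90.]), array([180., -95.,  90.]))
0 place (array([  59.,  129., -192.]), array([ 239., -129.,  -12.])) (array([  46.,  110., -219.]), array([ 226., -110.,  -39.]))
0 place0 (array([ -27.,   87., -206.]), array([153., -87., -26.])) (array([ -32.,   61., -191.]), array([148., -61., -11.]))
0 yel (array([   0.,  100., -204.]), array([ 180., -100.,  -24.])) (array([   0.,   70., -204.]), array([180., -70., -24.]))
1 pick (array([ -1., 125.,  87.]), array([ 179., -125.,  267.])) (array([-1., 95., 88.]), array([179., -95., 268.]))
1 turn1end (array([ 0., 35., 90.]), array([180., -35., 270.])) (array([ 0.,  5., 90.]), array([180.,  -5., 270.]))
1 t1pos (array([  0., 125.,  90.]), array([ 180., -125.,  270.])) (array([-0., 95., 90.]), array([180., -95., 270.]))
1 place (array([ 59., 129., -12.]), array([ 239., -129.,  168.])) (array([ 46., 110., -39.]), array([ 226., -110.,  141.]))
1 place0 (array([-27.,  87., -26.]), array([153., -87., 154.])) (array([-32.,  61., -11.]), array([148., -61., 169.]))
1 yel (array([  0., 100., -24.]), array([ 180., -100.,  156.])) (array([ -0.,  70., -24.]), array([180., -70., 156.]))
```

View pics/crop.png

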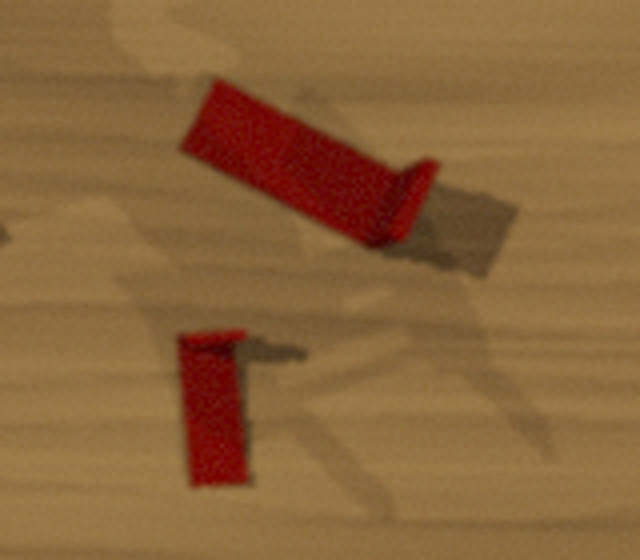

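Crop: the middle red ledge spans (180–440, 75–250) in the crop. Its short leg is at the right end, about (410,200), and the small look-alike sits below it. The choice holds.

```bash
python3 - <<'E'
from h import *
p,R,o=now()
R1=toolR(-27.4,-25,1)
x=np.array([np.cos(np.radians(62.6)),np.sin(np.radians(62.6)),0])
g=np.array([.5125,-.2712,.045])-.060*x
T=gp(g,R1); pre=T-R1.apply([0,0,.12])
print(T,pre)
plan(p,R,pre+[0,0,.06],R1,20,"A"); plan(pre+[0,0,.06],R1,pre,R1,label="B"); plan(pre,R1,T,R1,4,"C")
E
```

```text
[ 0.47775908 -0.32077364  0.02778015] [ 0.52278392 -0.3441123   0.13653709]
A 20 rows of [0.413, -0.249, -0.073, 0.089, -0.205, 0.406]
B 2 rows of [0.317, 0.0, 0.68, 0.0, 0.0, 0.0]
C 4 rows of [0.0, 0.0, 0.75, 0.0, 0.0, 0.0]
```

Request:
drive_tool([
  [0.413,-0.249,-0.073,0.089,-0.205,0.406],
  [0.413,-0.249,-0.073,0.089,-0.205,0.406],
  [0.413,-0.249,-0.073,0.089,-0.205,0.406],
  [0.413,-0.249,-0.073,0.089,-0.205,0.406],
  [0.413,-0.249,-0.073,0.089,-0.205,0.406],
  [0.413,-0.249,-0.073,0.089,-0.205,0.406],
  [0.413,-0.249,-0.073,0.089,-0.205,0.406],
  [0.413,-0.249,-0.073,0.089,-0.205,0.406],
  [0.413,-0.249,-0.073,0.089,-0.205,0.406],
  [0.413,-0.249,-0.073,0.089,-0.205,0.406],
  [0.413,-0.249,-0.073,0.089,-0.205,0.406],
  [0.413,-0.249,-0.073,0.089,-0.205,0.406],
  [0.413,-0.249,-0.073,0.089,-0.205,0.406],
  [0.413,-0.249,-0.073,0.089,-0.205,0.406],
  [0.413,-0.249,-0.073,0.089,-0.205,0.406],
  [0.413,-0.249,-0.073,0.089,-0.205,0.406],
  [0.413,-0.249,-0.073,0.089,-0.205,0.406],
  [0.413,-0.249,-0.073,0.089,-0.205,0.406],
  [0.413,-0.249,-0.073,0.089,-0.205,0.406],
  [0.413,-0.249,-0.073,0.089,-0.205,0.406],
])

```text
time: 2.6
tool_pos: [0.5197, -0.3371, 0.2]
ee_rot: [3.14, 0.436, -0.479]
wrist_force: [0.8, 0.0, -0.6]
width: 0.0935
finger_force: 0.0
```

Request:
drive_tool([
  [0.317,0,0.68,0,0,0],
  [0.317,0,0.68,0,0,0],
  [0,0,0,0,0,0],
])

```text
time: 2.98
tool_pos: [0.5179, -0.3364, 0.1371]
ee_rot: [3.142, 0.443, -0.477]
wrist_force: [0.3, -0.7, 0.0]
width: 0.0942
finger_force: 0.0
```

```bash
python3 - <<'E'
from h import *
p,R,o=now()
R1=toolR(-27.4,-25,1)
x=np.array([np.cos(np.radians(62.6)),np.sin(np.radians(62.6)),0])
g=np.array([.5125,-.2712,.045])-.060*x
T=gp(g,R1)
print(p,o["joint_positions"].round(3),o["time"])
plan(p,R,T,R1,5,"C")
s=snapshot("wrist"); cv2.imwrite("pics/w1.png",s["image"])
W=cloud(s);H=hsv(s); m=((H[...,0]<8)|(H[...,0]>172))&(H[...,1]>120)
P=W[m];P=P[np.isfinite(P[:,0])]
hi=P[P[:,2]>.07]; lo=P[(P[:,2]<.016)&(P[:,2]>.005)]
lo=lo[np.hypot(lo[:,0]-.512,lo[:,1]+.271)<.09]
if len(hi): print("tip",hi.mean(0),cv2.minAreaRect((hi[:,:2]*1000).astype(np.float32)))
if len(lo): print(cv2.minAreaRect((lo[:,:2]*1000).astype(np.float32)))
E
```

```text
[ 0.51786145 -0.33639166  0.13706862] [-0.631  0.616  0.884 -0.075  2.078  1.395] 2.975
C 5 rows of [0.039, 0.023, 0.586, 0.001, 0.012, 0.002]
tip [ 0.48758405 -0.32769945  0.0756496 ] ((484.6387023925781, -326.4791259765625), (8.45432186126709, 49.372474670410156), 62.94377517700195)
((512.3743896484375, -272.7891540527344), (128.42169189453125, 49.93351364135742), 62.266578674316406)
```

Request:
drive_tool([
  [0.039,0.023,0.586,0,0.012,0],
  [0.039,0.023,0.586,0,0.012,0],
  [0.039,0.023,0.586,0,0.012,0],
  [0.039,0.023,0.586,0,0.012,0],
  [0.039,0.023,0.586,0,0.012,0],
  [0,0,0,0,0,0],
])

```text
time: 3.78
tool_pos: [0.4791, -0.3221, 0.0313]
ee_rot: [3.14, 0.43, -0.478]
wrist_force: [-0.4, 0.2, 0.4]
width: 0.0937
finger_force: 0.0
```

Request:
drive_tool([
  [0,0,0,0,0,0],
  [0,0,0,0,0,0],
  [0,0,0,0,0,0],
  [0,0,0,0,0,0],
  [0,0,0,0,0,0],
  [0,0,0,0,0,0],
], gripper=1)

```text
time: 4.53
tool_pos: [0.4798, -0.3224, 0.0311]
ee_rot: [3.14, 0.429, -0.478]
wrist_force: [-0.1, 0.2, 0.5]
width: 0.0376
finger_force: 0.0
```

Request:
drive_tool([
  [0,0,0,0,0,0],
  [0,0,0,0,0,0],
  [0,0,0,0,0,0],
  [0,0,0,0,0,0],
])

```text
time: 5.03
tool_pos: [0.4798, -0.3225, 0.0312]
ee_rot: [3.14, 0.428, -0.478]
wrist_force: [-0.6, 0.1, 0.9]
width: 0.0097
finger_force: 30.0
```

```bash
python3 - <<'E'
from h import *
p,R,o=now(); print(o["width"],o["finger_force"],o["time"])
yl=np.array([np.cos(np.radians(152.6)),np.sin(np.radians(152.6)),0])
g=p-R.apply([0,0,.019]); c=np.array([.4847,-.3255,0])
print("grasp y in ledge",(g-c)@yl, "z",g[2], "tilt",np.degrees(np.arccos(-R.as_matrix()[2,2])))
up=p+[0,0,.12]; plan(p,R,up,R,4,"lift")
R1=toolR(-45,64.5,1)
h=.025+(g-c)@yl
T=gp([.46,-.46,h],R1); over=T+[0,0,.10]
plan(up,R,over,R1,20,"turn"); plan(over,R1,T,R1,5,"down"); print(T,over)
E
```

```text
0.009696217693306976 30.000270009040833 5.025
grasp y in ledge -0.0021461850594724427 z 0.048486614210651355 tilt 24.545920468008507
lift 4 rows of [-0.312, 0.001, -0.682, 0.0, 0.0, 0.0]
turn 20 rows of [0.088, 0.153, 0.093, -0.058, 0.77, 0.161]
down 5 rows of [-0.451, 0.0, 0.215, 0.0, 0.0, 0.0]
[ 0.47212626 -0.47212626  0.0146741 ] [ 0.47212626 -0.47212626  0.1146741 ]
```

Request:
drive_tool([
  [-0.312,0,-0.682,0,0,0],
  [-0.312,0,-0.682,0,0,0],
  [-0.312,0,-0.682,0,0,0],
  [-0.312,0,-0.682,0,0,0],
])

```text
time: 5.52
tool_pos: [0.4797, -0.3222, 0.1512]
ee_rot: [3.14, 0.429, -0.478]
wrist_force: [0.4, 0.4, -3.9]
width: 0.0099
finger_force: 30.0
```

Request:
drive_tool([
  [0.088,0.153,0.093,-0.058,0.77,0.161],
  [0.088,0.153,0.093,-0.058,0.77,0.161],
  [0.088,0.153,0.093,-0.058,0.77,0.161],
  [0.088,0.153,0.093,-0.058,0.77,0.161],
  [0.088,0.153,0.093,-0.058,0.77,0.161],
  [0.088,0.153,0.093,-0.058,0.77,0.161],
  [0.088,0.153,0.093,-0.058,0.77,0.161],
  [0.088,0.153,0.093,-0.058,0.77,0.161],
  [0.088,0.153,0.093,-0.058,0.77,0.161],
  [0.088,0.153,0.093,-0.058,0.77,0.161],
  [0.088,0.153,0.093,-0.058,0.77,0.161],
  [0.088,0.153,0.093,-0.058,0.77,0.161],
  [0.088,0.153,0.093,-0.058,0.77,0.161],
  [0.088,0.153,0.093,-0.058,0.77,0.161],
  [0.088,0.153,0.093,-0.058,0.77,0.161],
  [0.088,0.153,0.093,-0.058,0.77,0.161],
  [0.088,0.153,0.093,-0.058,0.77,0.161],
  [0.088,0.153,0.093,-0.058,0.77,0.161],
  [0.088,0.153,0.093,-0.058,0.77,0.161],
  [0.088,0.153,0.093,-0.058,0.77,0.161],
  [0,0,0,0,0,0],
])

```text
validation failed for argument at $.co...
```

21 rows; resend with 20.

Request:
drive_tool([
  [0.088,0.153,0.093,-0.058,0.77,0.161],
  [0.088,0.153,0.093,-0.058,0.77,0.161],
  [0.088,0.153,0.093,-0.058,0.77,0.161],
  [0.088,0.153,0.093,-0.058,0.77,0.161],
  [0.088,0.153,0.093,-0.058,0.77,0.161],
  [0.088,0.153,0.093,-0.058,0.77,0.161],
  [0.088,0.153,0.093,-0.058,0.77,0.161],
  [0.088,0.153,0.093,-0.058,0.77,0.161],
  [0.088,0.153,0.093,-0.058,0.77,0.161],
  [0.088,0.153,0.093,-0.058,0.77,0.161],
  [0.088,0.153,0.093,-0.058,0.77,0.161],
  [0.088,0.153,0.093,-0.058,0.77,0.161],
  [0.088,0.153,0.093,-0.058,0.77,0.161],
  [0.088,0.153,0.093,-0.058,0.77,0.161],
  [0.088,0.153,0.093,-0.058,0.77,0.161],
  [0.088,0.153,0.093,-0.058,0.77,0.161],
  [0.088,0.153,0.093,-0.058,0.77,0.161],
  [0.088,0.153,0.093,-0.058,0.77,0.161],
  [0.088,0.153,0.093,-0.058,0.77,0.161],
  [0.088,0.153,0.093,-0.058,0.77,0.161],
])

```text
time: 8.02
tool_pos: [0.4771, -0.4566, 0.1094]
ee_rot: [-3.14, -1.035, -0.746]
wrist_force: [0.9, -0.4, -2.7]
width: 0.01
finger_force: 30.0
```

Request:
drive_tool([
  [0,0,0,0,0,0],
  [0,0,0,0,0,0],
])

```text
time: 8.28
tool_pos: [0.4777, -0.4575, 0.111]
ee_rot: [3.14, -1.036, -0.745]
wrist_force: [-0.1, 0.2, -2.1]
width: 0.0098
finger_force: 30.0
```

```bash
python3 - <<'E'
from h import *
p,R,o=now(); print(p,o["joint_positions"].round(2),o["time"],o["wrist_force"],o["width"])
R1=toolR(-45,65,1); print("rot err deg",np.degrees((R.inv()*R1).magnitude()), (R.inv()*R1).as_rotvec().round(3))
s=snapshot("side"); cv2.imwrite("pics/s1.png",cv2.resize(s["image"][40:260,170:500],None,fx=2,fy=2))
W=cloud(s);H=hsv(s); m=((H[...,0]<8)|(H[...,0]>172))&(H[...,1]>120)
P=W[m];P=P[np.isfinite(P[:,0])]; P=P[(P[:,2]>.05)&(P[:,0]>.36)&(P[:,0]<.65)]
print(len(P),P.min(0),P.max(0))
T=gp([.46,-.46,.027],R1); plan(p,R,T+[0,0,.006],R1,5,"down")
E
```

```text
[ 0.47766998 -0.4575134   0.11103824] [-0.94 -0.11  2.14  1.07  0.19  0.41] 8.275 [-0.11420367  0.15961654 -2.05711993] 0.009764820378316942
rot err deg 6.06391676429339 [-0.035  0.098  0.019]
604 [ 0.36795955 -0.59289676  0.05028997] [ 0.58500999 -0.19949801  0.21392891]
down 5 rows of [-0.366, 0.071, 0.228, -0.07, 0.196, 0.038]
```

View pics/s1.png

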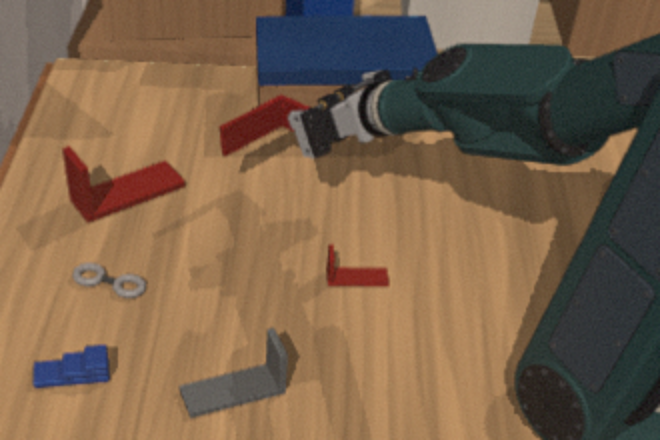

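The picture shows the red ledge nearly turned at (260,125), with the wrist almost straight: joint 5 is at its limit, about 6° short. I'll yaw the tool left to get clear of that.

```bash
python3 - <<'E'
from h import *
p,R,o=now()
R1=toolR(-22,65,1); T=gp([.46,-.46,.027],R1)
plan(p,R,T+[0,0,.10],R1,6,"yaw"); plan(T+[0,0,.1],R1,T+[0,0,.006],R1,4,"down"); print(T)
E
```

```text
yaw 6 rows of [0.033, 0.035, -0.003, 0.534, 0.16, -0.28]
down 4 rows of [-0.532, 0.0, 0.248, 0.0, 0.0, 0.0]
[ 0.47596597 -0.46645067  0.01897025]
```

Request:
drive_tool([
  [0.033,0.035,-0.003,0.534,0.16,-0.28],
  [0.033,0.035,-0.003,0.534,0.16,-0.28],
  [0.033,0.035,-0.003,0.534,0.16,-0.28],
  [0.033,0.035,-0.003,0.534,0.16,-0.28],
  [0.033,0.035,-0.003,0.534,0.16,-0.28],
  [0.033,0.035,-0.003,0.534,0.16,-0.28],
  [0,0,0,0,0,0],
])

```text
time: 9.2
tool_pos: [0.4748, -0.4682, 0.1186]
ee_rot: [3.14, -1.133, -0.386]
wrist_force: [0.4, -0.5, -2.5]
width: 0.0101
finger_force: 30.0
```

```bash
python3 - <<'E'
from h import *
p,R,o=now(); print(p,o["joint_positions"].round(2),o["time"])
R1=toolR(-22,65,1); print((R.inv()*R1).as_rotvec().round(3))
T=gp([.46,-.46,.027],R1); plan(p,R,T+[0,0,.006],R1,5,"down")
E
```

```text
[ 0.47480332 -0.46817211  0.11861657] [-1.24  0.01  2.08  1.46  0.75 -0.3 ] 9.2
[ 0.003  0.002 -0.001]
down 5 rows of [-0.423, -0.01, 0.2, 0.006, 0.003, -0.001]
```

Request:
drive_tool([
  [-0.423,-0.01,0.2,0.006,0.003,0],
  [-0.423,-0.01,0.2,0.006,0.003,0],
  [-0.423,-0.01,0.2,0.006,0.003,0],
  [-0.423,-0.01,0.2,0.006,0.003,0],
  [-0.423,-0.01,0.2,0.006,0.003,0],
  [0,0,0,0,0,0],
])

```text
time: 9.95
tool_pos: [0.4769, -0.4635, 0.0232]
ee_rot: [-3.132, -1.132, -0.39]
wrist_force: [0.5, 0.3, -1.6]
width: 0.0094
finger_force: 30.0
```

Request:
drive_tool([
  [-0.09,0,0.042,0,0,0],
  [0,0,0,0,0,0],
])

```text
time: 10.2
tool_pos: [0.4772, -0.4652, 0.0221]
ee_rot: [-3.14, -1.137, -0.384]
wrist_force: [0.9, 0.9, -2.6]
width: 0.0097
finger_force: 30.0
```

Request:
drive_tool([
  [-0.05,0,0.023,0,0,0],
  [-0.02,0,0.01,0,0,0],
  [0,0,0,0,0,0],
])

```text
time: 10.58
tool_pos: [0.4772, -0.4652, 0.0189]
ee_rot: [-3.138, -1.138, -0.386]
wrist_force: [-0.8, 0.3, -1.0]
width: 0.0098
finger_force: 30.0
```

Request:
drive_tool([
  [-0.03,0,0.014,0,0,0],
  [0,0,0,0,0,0],
  [0,0,0,0,0,0],
])

```text
time: 10.95
tool_pos: [0.4777, -0.4654, 0.0188]
ee_rot: [-3.138, -1.14, -0.384]
wrist_force: [-2.4, 1.4, 5.2]
width: 0.0103
finger_force: 30.0
```

Request:
drive_tool([
  [0,0,0,0,0,0],
  [0,0,0,0,0,0],
  [0,0,0,0,0,0],
  [0,0,0,0,0,0],
  [0,0,0,0,0,0],
], gripper=0.5)

```text
time: 11.58
tool_pos: [0.477, -0.4648, 0.0168]
ee_rot: [-3.137, -1.136, -0.386]
wrist_force: [-0.5, -0.1, -0.0]
width: 0.0471
finger_force: 0.0
```

Request:
drive_tool([
  [0,0,-0.4,0,0,0],
  [0,0,-0.8,0,0,0],
  [0,0,-0.8,0,0,0],
  [0,0,-0.8,0,0,0],
  [0,0,0,0,0,0],
])

```text
time: 12.2
tool_pos: [0.3811, -0.4275, 0.0651]
ee_rot: [3.141, -1.137, -0.384]
wrist_force: [0.2, -1.2, -0.1]
width: 0.0468
finger_force: 0.0
```

```bash
python3 - <<'E'
from h import *
p,R,o=now(); print(p,o["time"],o["width"],o["joint_positions"].round(2))
for n in("top","side"):
    s=snapshot(n)
    W=cloud(s);H=hsv(s); m=((H[...,0]<8)|(H[...,0]>172))&(H[...,1]>120)
    P=W[m];P=P[np.isfinite(P[:,0])]; P=P[(P[:,0]>.38)&(P[:,0]<.62)&(P[:,1]<-.27)]
    t=P[P[:,2]>.042]; print(n,len(P),len(t),"zmax",P[:,2].max() if len(P) else 0)
    if len(t)>5:
        e=np.array([np.cos(np.radians(68)),np.sin(np.radians(68))]);f=np.array([np.cos(np.radians(158)),np.sin(np.radians(158))])
        a,b=t[:,:2]@e,t[:,:2]@f; print("x-range",a.min(),a.max(),"z-range",b.min(),b.max(), "zmed",np.median(t[:,2]))
        leg=t[a<a.min()+.01]; far=t[a>a.min()+.03]
        print("leg mid a",np.median(a[a<a.min()+.012])); 
        v=cv2.fitLine(far[:,:2].astype(np.float32),cv2.DIST_HUBER,0,.01,.01).ravel(); print("long leg dir",np.degrees(np.arctan2(v[1],v[0])),"mid b",np.median(far[:,:2]@f), v[2:])
    cv2.imwrite(f"pics/{n}2.png",s["image"])
E
```

```text
[ 0.38112303 -0.42748162  0.0651091 ] 12.2 0.04681482702360842 [-1.48 -0.03  2.27  1.48  0.94 -0.53]
top 701 391 zmax 0.05395960663741486
x-range -0.2593062247554095 -0.12817670637749773 z-range -0.6449203057994005 -0.5701546678950804 zmed 0.04908100754944332
leg mid a -0.2518624462117399
long leg dir 67.90412 mid b -0.6392462160358784 [ 0.5263476  -0.40425694]
side 538 177 zmax 0.05530708852325833
x-range -0.25791977572320174 -0.12353435028588318 z-range -0.6487509059265913 -0.5702334901967302 zmed 0.04880428800762979
leg mid a -0.2499891462223684
long leg dir 67.68381 mid b -0.6416009600446646 [ 0.52968735 -0.40170783]
```

```bash
python3 - <<'E'
from h import *
p,R,o=now()
R1=toolR(-22,-28,1); T=gp([.4624,-.4586,.026],R1); pre=T-R1.apply([0,0,.10])
print(T,pre)
# intermediate: first raise by 60mm
plan(p,R,p+[0,0,.1],R,3,"up"); plan(p+[0,0,.1],R,pre,R1,20,"swing"); plan(pre,R1,T,R1,5,"in")
E
```

```text
[ 0.45412956 -0.45525852  0.009224  ] [ 0.4976582  -0.47284524  0.09751876]
up 3 rows of [0.756, -0.001, -0.35, 0.0, 0.0, 0.0]
swing 20 rows of [0.135, -0.001, 0.144, -0.001, -0.813, 0.0]
in 5 rows of [-0.0, 0.0, 0.5, 0.0, 0.0, 0.0]
```

Request:
drive_tool([
  [0.756,0,-0.35,0,0,0],
  [0.756,0,-0.35,0,0,0],
  [0.756,0,-0.35,0,0,0],
])

```text
time: 12.68
tool_pos: [0.3834, -0.4268, 0.1644]
ee_rot: [-3.134, -1.136, -0.388]
wrist_force: [0.4, 0.7, -0.0]
width: 0.047
finger_force: 0.0
```

Request:
drive_tool([
  [0.135,0,0.144,0,-0.813,0],
  [0.135,0,0.144,0,-0.813,0],
  [0.135,0,0.144,0,-0.813,0],
  [0.135,0,0.144,0,-0.813,0],
  [0.135,0,0.144,0,-0.813,0],
  [0.135,0,0.144,0,-0.813,0],
  [0.135,0,0.144,0,-0.813,0],
  [0.135,0,0.144,0,-0.813,0],
  [0.135,0,0.144,0,-0.813,0],
  [0.135,0,0.144,0,-0.813,0],
  [0.135,0,0.144,0,-0.813,0],
  [0.135,0,0.144,0,-0.813,0],
  [0.135,0,0.144,0,-0.813,0],
  [0.135,0,0.144,0,-0.813,0],
  [0.135,0,0.144,0,-0.813,0],
  [0.135,0,0.144,0,-0.813,0],
  [0.135,0,0.144,0,-0.813,0],
  [0.135,0,0.144,0,-0.813,0],
  [0.135,0,0.144,0,-0.813,0],
  [0.135,0,0.144,0,-0.813,0],
])

```text
time: 15.18
tool_pos: [0.5018, -0.4735, 0.1002]
ee_rot: [-3.138, 0.493, -0.378]
wrist_force: [-0.1, -0.3, 0.2]
width: 0.0469
finger_force: 0.0
```

```bash
python3 - <<'E'
from h import *
p,R,o=now(); print(p,o["time"],o["joint_positions"].round(2))
R1=toolR(-22,-28,1); T=gp([.4624,-.4586,.029],R1); plan(p,R,T-R1.apply([0,0,.07]),R1,2,"fix");plan(T-R1.apply([0,0,.07]),R1,T,R1,3,"in")
print((R.inv()*R1).as_rotvec())
E
```

```text
[ 0.50183483 -0.47346365  0.10019416] 15.175 [-0.75  0.85  0.6  -0.2   2.15  1.13]
fix 2 rows of [-0.046, 0.012, 0.396, -0.005, 0.023, 0.026]
in 3 rows of [-0.0, 0.0, 0.583, 0.0, 0.0, 0.0]
[-0.00091862  0.00458566  0.0052444 ]
```

Request:
drive_tool([
  [-0.046,0.012,0.396,0,0.023,0.026],
  [-0.046,0.012,0.396,0,0.023,0.026],
  [0,0,0.583,0,0,0],
  [0,0,0.583,0,0,0],
  [0,0,0.583,0,0,0],
  [0,0,0,0,0,0],
])

```text
time: 15.92
tool_pos: [0.4524, -0.4541, 0.0105]
ee_rot: [-3.138, 0.491, -0.384]
wrist_force: [0.4, -0.2, 0.6]
width: 0.0472
finger_force: 0.0
```

Request:
drive_tool([
  [0,0,0,0,0,0],
  [0,0,0,0,0,0],
  [0,0,0,0,0,0],
  [0,0,0,0,0,0],
  [0,0,0,0,0,0],
], gripper=1)

```text
time: 16.55
tool_pos: [0.4535, -0.4563, 0.0146]
ee_rot: [3.141, 0.484, -0.387]
wrist_force: [1.0, 0.0, 1.9]
width: 0.0099
finger_force: 30.0
```

```bash
python3 - <<'E'
from h import *
p,R,o=now(); print(p,o["time"],o["width"],o["finger_force"])
g=p-R.apply([0,0,.019]); e=np.array([.3746,.9272,0]);f=np.array([-.9272,.3746,0])
print("grasp",g,"a",g@e,"ledge z",g@f+.6458, "tilt",np.degrees(np.arccos(-R.as_matrix()[2,2])))
up=p+[0,0,.13]; plan(p,R,up,R,4,"up")
R1=toolR(-22,-28+90,1); plan(up,R,gp([.46,-.43,.17],R1),R1,20,"turn")
E
```

```text
[ 0.45345225 -0.45632608  0.01458615] 16.55 0.009874088037594946 29.99787211418152
grasp [ 0.46164299 -0.45965198  0.0314043 ] a -0.25325784865931633 ledge z 0.045578984363136565 tilt 27.72809139385808
up 4 rows of [-0.378, 0.0, -0.719, 0.0, 0.0, 0.0]
turn 20 rows of [0.024, -0.034, -0.017, 0.001, 0.783, -0.001]
```

Request:
drive_tool([
  [-0.378,0,-0.719,0,0,0],
  [-0.378,0,-0.719,0,0,0],
  [-0.378,0,-0.719,0,0,0],
  [-0.378,0,-0.719,0,0,0],
])

```text
time: 17.05
tool_pos: [0.453, -0.4562, 0.144]
ee_rot: [3.141, 0.486, -0.387]
wrist_force: [-0.3, -0.7, -2.4]
width: 0.0102
finger_force: 30.0
```

Request:
drive_tool([
  [0.024,-0.034,-0.017,0,0.783,0],
  [0.024,-0.034,-0.017,0,0.783,0],
  [0.024,-0.034,-0.017,0,0.783,0],
  [0.024,-0.034,-0.017,0,0.783,0],
  [0.024,-0.034,-0.017,0,0.783,0],
  [0.024,-0.034,-0.017,0,0.783,0],
  [0.024,-0.034,-0.017,0,0.783,0],
  [0.024,-0.034,-0.017,0,0.783,0],
  [0.024,-0.034,-0.017,0,0.783,0],
  [0.024,-0.034,-0.017,0,0.783,0],
  [0.024,-0.034,-0.017,0,0.783,0],
  [0.024,-0.034,-0.017,0,0.783,0],
  [0.024,-0.034,-0.017,0,0.783,0],
  [0.024,-0.034,-0.017,0,0.783,0],
  [0.024,-0.034,-0.017,0,0.783,0],
  [0.024,-0.034,-0.017,0,0.783,0],
  [0.024,-0.034,-0.017,0,0.783,0],
  [0.024,-0.034,-0.017,0,0.783,0],
  [0.024,-0.034,-0.017,0,0.783,0],
  [0.024,-0.034,-0.017,0,0.783,0],
])

```text
time: 19.55
tool_pos: [0.4754, -0.4353, 0.1589]
ee_rot: [3.138, -1.081, -0.383]
wrist_force: [-1.0, 0.5, -3.3]
width: 0.0101
finger_force: 30.0
```

```bash
python3 - <<'E'
from h import *
p,R,o=now(); print(p,o["time"],o["joint_positions"].round(2),"tilt",np.degrees(np.arccos(-R.as_matrix()[2,2])),o["ee_rot"])
s=snapshot("top");W=cloud(s);H=hsv(s)
m=(H[...,1]<70)&(np.hypot(np.arange(560)[None]-255,np.arange(420)[:,None]-213)<42)
P=W[m];P=P[np.isfinite(P[:,0])];lo=P[(P[:,2]>.004)&(P[:,2]<.018)];print(cv2.minAreaRect((lo[:,:2]*1000).astype(np.float32)))
# waypoints: yaw 136 in three stages of about 45 deg, grasp points
Rc=R;pc=p
for hd,g in ((20,(.50,-.33,.24)),(67,(.58,-.16,.26)),(114,(.585,.00,.24))):
    R1=toolR(hd,62.3,1);T=gp(g,R1);plan(pc,Rc,T,R1,14,hd);pc,Rc=T,R1
E
```

```text
[ 0.47539437 -0.4353114   0.15894396] 19.55 [-1.19 -0.14  2.08  1.24  0.74 -0.02] tilt 61.944593926814214 [ 3.13849366 -1.08113456 -0.38333333]
((527.1853637695312, 10.645610809326172), (128.80743408203125, 48.905181884765625), 24.088546752929688)
20 14 rows of [0.147, -0.204, 0.002, 0.465, 0.005, -0.245]
67 14 rows of [0.181, -0.15, 0.268, 0.519, -0.0, -0.272]
114 14 rows of [0.105, -0.013, 0.277, 0.519, 0.0, -0.272]
```

Request:
drive_tool([
  [0.147,-0.204,0,0.465,0,-0.245],
  [0.147,-0.204,0,0.465,0,-0.245],
  [0.147,-0.204,0,0.465,0,-0.245],
  [0.147,-0.204,0,0.465,0,-0.245],
  [0.147,-0.204,0,0.465,0,-0.245],
  [0.147,-0.204,0,0.465,0,-0.245],
  [0.147,-0.204,0,0.465,0,-0.245],
  [0.147,-0.204,0,0.465,0,-0.245],
  [0.147,-0.204,0,0.465,0,-0.245],
  [0.147,-0.204,0,0.465,0,-0.245],
  [0.147,-0.204,0,0.465,0,-0.245],
  [0.147,-0.204,0,0.465,0,-0.245],
  [0.147,-0.204,0,0.465,0,-0.245],
  [0.147,-0.204,0,0.465,0,-0.245],
])

```text
time: 21.35
tool_pos: [0.5182, -0.3261, 0.2318]
ee_rot: [-3.132, -1.077, 0.343]
wrist_force: [-0.1, -0.1, -2.9]
width: 0.0098
finger_force: 30.0
```

Request:
drive_tool([
  [0.181,-0.15,0.268,0.519,0,-0.272],
  [0.181,-0.15,0.268,0.519,0,-0.272],
  [0.181,-0.15,0.268,0.519,0,-0.272],
  [0.181,-0.15,0.268,0.519,0,-0.272],
  [0.181,-0.15,0.268,0.519,0,-0.272],
  [0.181,-0.15,0.268,0.519,0,-0.272],
  [0.181,-0.15,0.268,0.519,0,-0.272],
  [0.181,-0.15,0.268,0.519,0,-0.272],
  [0.181,-0.15,0.268,0.519,0,-0.272],
  [0.181,-0.15,0.268,0.519,0,-0.272],
  [0.181,-0.15,0.268,0.519,0,-0.272],
  [0.181,-0.15,0.268,0.519,0,-0.272],
  [0.181,-0.15,0.268,0.519,0,-0.272],
  [0.181,-0.15,0.268,0.519,0,-0.272],
])

```text
time: 23.1
tool_pos: [0.595, -0.1479, 0.2529]
ee_rot: [-3.128, -1.086, 1.161]
wrist_force: [0.3, 0.9, -2.0]
width: 0.0099
finger_force: 30.0
```

```bash
python3 - <<'E'
from h import *
p,R,o=now(); print(p,o["time"],o["joint_positions"].round(2))
for hd,g in ((114,(.586,.036,.14)),):
    R1=toolR(hd,62.3,1);T=gp(g,R1);plan(p,R,gp((.58,0,.2),R1),R1,16,hd);print(T)
E
```

```text
[ 0.59503378 -0.14789712  0.2528568 ] 23.1 [-0.83  0.36  1.33  1.01  1.89 -0.31]
114 16 rows of [0.037, -0.032, 0.277, 0.45, -0.001, -0.241]
[0.57915768 0.0513681  0.131168  ]
```

Request:
drive_tool([
  [0.037,-0.032,0.277,0.45,0,-0.241],
  [0.037,-0.032,0.277,0.45,0,-0.241],
  [0.037,-0.032,0.277,0.45,0,-0.241],
  [0.037,-0.032,0.277,0.45,0,-0.241],
  [0.037,-0.032,0.277,0.45,0,-0.241],
  [0.037,-0.032,0.277,0.45,0,-0.241],
  [0.037,-0.032,0.277,0.45,0,-0.241],
  [0.037,-0.032,0.277,0.45,0,-0.241],
  [0.037,-0.032,0.277,0.45,0,-0.241],
  [0.037,-0.032,0.277,0.45,0,-0.241],
  [0.037,-0.032,0.277,0.45,0,-0.241],
  [0.037,-0.032,0.277,0.45,0,-0.241],
  [0.037,-0.032,0.277,0.45,0,-0.241],
  [0.037,-0.032,0.277,0.45,0,-0.241],
  [0.037,-0.032,0.277,0.45,0,-0.241],
  [0.037,-0.032,0.277,0.45,0,-0.241],
  [0,0,0,0,0,0],
])

```text
time: 25.22
tool_pos: [0.5778, 0.0162, 0.191]
ee_rot: [3.142, -1.089, 1.989]
wrist_force: [-0.4, -0.2, -3.3]
width: 0.01
finger_force: 30.0
```

```bash
cat > red.py <<'E'
from h import *
p,R,o=now(); print(p,o["time"],o["joint_positions"].round(2),o["wrist_force"].round(1))
for n in("top","side"):
    s=snapshot(n);W=cloud(s);H=hsv(s); m=((H[...,0]<8)|(H[...,0]>172))&(H[...,1]>120)
    P=W[m];P=P[np.isfinite(P[:,0])]; P=P[(P[:,0]>.42)&(P[:,0]<.66)&(P[:,1]>-.12)&(P[:,1]<.13)]
    t=P[P[:,2]>P[:,2].max()-.03]
    # top face: fit plane on points whose z is high
    c=np.median(t,0); A=np.c_[t[:,:2]-c[:2],np.ones(len(t))]; w=np.ones(len(t),bool)
    for _ in range(6):
        k=np.linalg.lstsq(A[w],t[w,2],rcond=None)[0]; w=np.abs(A@k-t[:,2])<.004
    f=t[w]; r=cv2.minAreaRect((f[:,:2]*1000).astype(np.float32))
    print(n,len(f),"slope",k[:2].round(3),"z at c",k[2].round(4),"rect",np.round(r[0],1),np.round(r[1],1),round(r[2],1))
    globals()[n]=s
E
python3 - <<'E'
from red import *
cv2.imwrite("pics/s3.png",cv2.resize(side["image"][100:300,170:430],None,fx=2.5,fy=2.5))
R1=toolR(114,62.3,1); print("rot err",(R.inv()*R1).as_rotvec().round(3))
E
```

```text
[0.5777704  0.01622299 0.19095507] 25.225 [-0.44  0.64  1.05  0.82  2.23 -0.61] [-0.4 -0.2 -3.3]
top 1739 slope [ 0.002 -0.   ] z at c 0.2468 rect [524.5 -18.8] [128.5  48.6] 23.5
side 822 slope [ 0.002 -0.003] z at c 0.2485 rect [556.4 -70.9] [131.3 179.9] 28.2
rot err [ 0.001 -0.002 -0.   ]
```

View pics/s3.png

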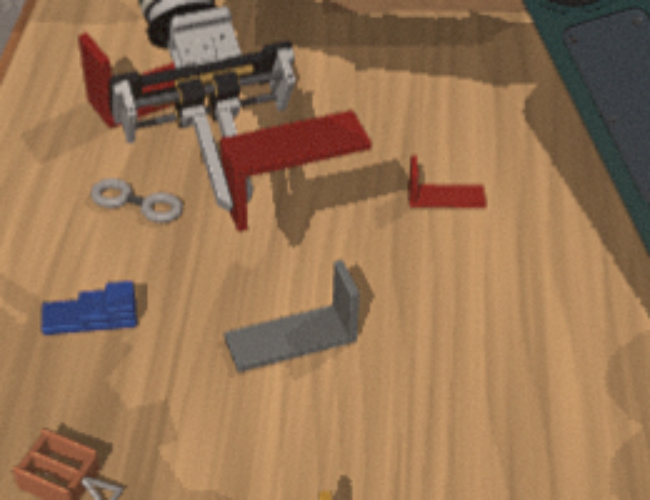

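The picture shows red level and upside down over grey, with its short leg on grey's open-end side. I'll lower it now.

```bash
python3 - <<'E'
from h import *
p,R,o=now()
R1=toolR(114.4,62.3,1); a=p+[.0022,.029,-.05]; plan(p,R,a,R1,4,"a"); plan(a,R1,a-[0,0,.098],R1,8,"b"); plan(a,R1,a-[0,0,.002],R1,1,"2mm"); print(a-[0,0,.098])
E
```

```text
a 4 rows of [-0.203, 0.087, 0.287, 0.023, -0.002, -0.011]
b 8 rows of [-0.271, 0.0, 0.142, 0.0, 0.0, 0.0]
2mm 1 rows of [-0.044, 0.0, 0.023, 0.0, 0.0, 0.0]
[0.58004219 0.04403033 0.04344844]
```

Request:
drive_tool([
  [-0.203,0.087,0.287,0.023,0,-0.011],
  [-0.203,0.087,0.287,0.023,0,-0.011],
  [-0.203,0.087,0.287,0.023,0,-0.011],
  [-0.203,0.087,0.287,0.023,0,-0.011],
  [0,0,0,0,0,0],
  [-0.271,0,0.142,0,0,0],
  [-0.271,0,0.142,0,0,0],
  [-0.271,0,0.142,0,0,0],
  [-0.271,0,0.142,0,0,0],
  [-0.271,0,0.142,0,0,0],
  [-0.271,0,0.142,0,0,0],
  [-0.271,0,0.142,0,0,0],
  [-0.271,0,0.142,0,0,0],
  [0,0,0,0,0,0],
])

```text
time: 27.08
tool_pos: [0.5796, 0.0443, 0.0421]
ee_rot: [-3.138, -1.09, 1.993]
wrist_force: [-0.6, 0.8, -2.2]
width: 0.0101
finger_force: 30.0
```

```bash
python3 red.py; python3 - <<'E'
from h import *
p,R,o=now();g=p-R.apply([0,0,.019]);print("red top z",g[2]+.0456)
y=np.array([np.cos(np.radians(114.4)),np.sin(np.radians(114.4))]);x=np.array([y[1],-y[0]])
print("red origin by arm",g[:2]+.0064*y-.06*x)
E
```

```text
[0.57956972 0.04426274 0.04212907] 27.075 [-0.4   0.77  1.16  0.74  2.04 -0.78] [-0.6  0.8 -2.2]
top 2 slope [0.6   0.502] z at c 0.1526 rect [ 622.6 -113.1] [17.6  0. ] -140.1
side 776 slope [0.002 0.001] z at c 0.1003 rect [529.8  10.4] [130.   52.6] 24.1
red top z 0.09796996929755371
red origin by arm [0.52991328 0.00975444]
```

Request:
drive_tool([
  [-0.036,0.015,0.054,0,0,0],
  [-0.06,0,0.031,0,0,0],
  [-0.06,0,0.031,0,0,0],
  [0,0,0,0,0,0],
  [0,0,0,0,0,0],
])

```text
time: 27.8
tool_pos: [0.5803, 0.0454, 0.0358]
ee_rot: [3.141, -1.088, 1.997]
wrist_force: [-0.3, 1.4, -2.8]
width: 0.0097
finger_force: 30.0
```

Request:
drive_tool([
  [-0.044,0,0.023,0,0,0],
  [-0.022,0,0.012,0,0,0],
  [0,0,0,0,0,0],
])

```text
time: 28.18
tool_pos: [0.5802, 0.0454, 0.0326]
ee_rot: [3.142, -1.089, 1.996]
wrist_force: [1.2, -0.2, -2.8]
width: 0.0094
finger_force: 30.0
```

Request:
drive_tool([
  [-0.033,0,0.017,0,0,0],
  [0,0,0,0,0,0],
  [0,0,0,0,0,0],
])

```text
time: 28.55
tool_pos: [0.5803, 0.0454, 0.0313]
ee_rot: [3.141, -1.088, 1.997]
wrist_force: [-0.0, 0.7, -2.3]
width: 0.0099
finger_force: 30.0
```

Request:
drive_tool([
  [-0.022,0,0.012,0,0,0],
  [0,0,0,0,0,0],
  [0,0,0,0,0,0],
])

```text
time: 28.92
tool_pos: [0.5803, 0.0454, 0.0303]
ee_rot: [3.141, -1.088, 1.997]
wrist_force: [-1.1, 0.2, -2.7]
width: 0.0101
finger_force: 30.0
```

Request:
drive_tool([
  [-0.022,0,0.012,0,0,0],
  [0,0,0,0,0,0],
  [0,0,0,0,0,0],
])

```text
time: 29.3
tool_pos: [0.5802, 0.0454, 0.0294]
ee_rot: [3.141, -1.088, 1.997]
wrist_force: [0.2, -0.6, -2.1]
width: 0.0097
finger_force: 30.0
```

Request:
drive_tool([
  [-0.016,0,0.009,0,0,0],
  [0,0,0,0,0,0],
  [0,0,0,0,0,0],
])

```text
time: 29.68
tool_pos: [0.5802, 0.0454, 0.0293]
ee_rot: [3.14, -1.089, 1.998]
wrist_force: [-0.9, -0.6, 3.2]
width: 0.01
finger_force: 30.0
```

```bash
python3 - <<'E'
from red import *
cv2.imwrite("pics/s4.png",cv2.resize(side["image"][170:270,220:350],None,fx=5,fy=5,interpolation=cv2.INTER_CUBIC))
E
```

```text
[0.58021652 0.04536813 0.02933638] 29.675 [-0.4   0.79  1.16  0.73  2.02 -0.8 ] [-0.9 -0.6  3.2]
top 1 slope [0. 0.] z at c 0.137 rect [ 615.9 -115. ] [0. 0.] 0.0
side 1 slope [0. 0.] z at c 0.1498 rect [634.8 -99.8] [0. 0.] 0.0
```

View pics/s4.png

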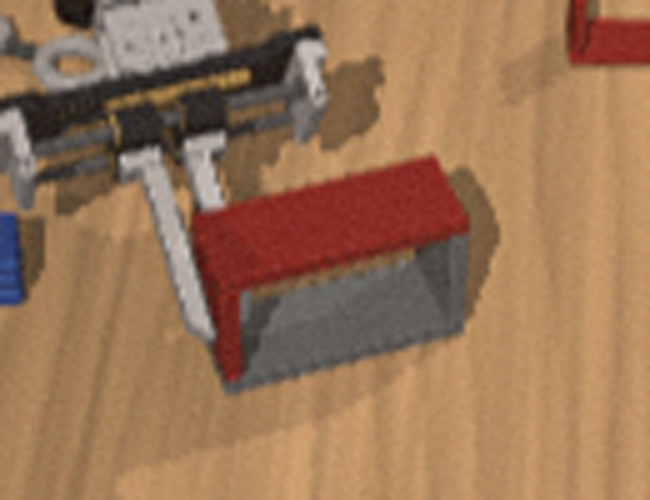

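The box is closed: red's short leg stands at grey's open end, and its long leg is level on grey's short leg. Releasing.

Request:
drive_tool([
  [0,0,0,0,0,0],
  [0,0,0,0,0,0],
  [0,0,0,0,0,0],
  [0,0,0,0,0,0],
], gripper=0.65)

```text
time: 30.28
tool_pos: [0.5802, 0.0455, 0.0283]
ee_rot: [3.142, -1.088, 1.996]
wrist_force: [-0.4, -0.1, -0.1]
width: 0.0324
finger_force: 0.0
```

Request:
drive_tool([
  [0,0,-0.3,0,0,0],
  [0,0,-0.6,0,0,0],
  [0,0,-0.8,0,0,0],
  [0,0,-0.8,0,0,0],
  [0.7,0,-0.4,0,0,0],
  [0.8,0,-0.4,0,0,0],
  [0.8,0,-0.4,0,0,0],
  [0.8,0,-0.4,0,0,0],
])

```text
time: 31.28
tool_pos: [0.6165, -0.0352, 0.216]
ee_rot: [3.14, -1.088, 1.997]
wrist_force: [0.1, -0.1, -0.4]
width: 0.0331
finger_force: 0.0
```

```bash
sed -i 's/P\[:,2\]>P\[:,2\].max()-.03/(P[:,2]>.07)\&(P[:,2]<.1)/' red.py; python3 - <<'E'
from red import *
cv2.imwrite("pics/t5.png",top["image"])
# yellow pick: short leg, vertical tool closing along yellow x (8.6 deg); tool x heading +-98.6
p,R,o=now();print(R.as_matrix().round(2))
E
```

```text
[ 0.61646345 -0.03520336  0.21603924] 31.275 [-0.47  0.76  0.82  0.87  2.34 -0.53] [ 0.1 -0.1 -0.4]
top 1198 slope [-0.    -0.001] z at c 0.0853 rect [527.4   9.7] [128.6  47.8] 24.4
side 760 slope [ 0.003 -0.003] z at c 0.0867 rect [530.3  11.4] [129.9  53.1] 24.8
[[-0.2   0.91 -0.36]
 [ 0.43  0.41  0.8 ]
 [ 0.88  0.01 -0.47]]
```

```bash
python3 - <<'E'
from h import *
p,R,o=now()
yw=8.6; e=np.array([np.cos(np.radians(yw)),np.sin(np.radians(yw)),0])
g=np.array([.532,.276,.050])-.06*e; print(g)
R1=toolR(yw+90,0,1); T=gp(g,R1); pre=T+[0,0,.17]
plan(p,R,p+[-.03,.02,.08],R,3,"up")
plan(p+[-.03,.02,.08],R,pre,R1,20,"go")
r=toolR(114,62,1)
E
```

```text
[0.47267462 0.26702788 0.05      ]
up 3 rows of [0.709, -0.154, -0.089, 0.0, 0.0, 0.0]
go 20 rows of [0.276, -0.031, 0.317, -0.071, -0.537, 0.126]
```

Request:
drive_tool([
  [0.709,-0.154,-0.089,0,0,0],
  [0.709,-0.154,-0.089,0,0,0],
  [0.709,-0.154,-0.089,0,0,0],
])

```text
time: 31.75
tool_pos: [0.5869, -0.015, 0.294]
ee_rot: [-3.138, -1.09, 1.993]
wrist_force: [0.9, 1.1, 1.4]
width: 0.0331
finger_force: 0.0
```

Request:
drive_tool([
  [0.276,-0.031,0.317,-0.071,-0.537,0.126],
  [0.276,-0.031,0.317,-0.071,-0.537,0.126],
  [0.276,-0.031,0.317,-0.071,-0.537,0.126],
  [0.276,-0.031,0.317,-0.071,-0.537,0.126],
  [0.276,-0.031,0.317,-0.071,-0.537,0.126],
  [0.276,-0.031,0.317,-0.071,-0.537,0.126],
  [0.276,-0.031,0.317,-0.071,-0.537,0.126],
  [0.276,-0.031,0.317,-0.071,-0.537,0.126],
  [0.276,-0.031,0.317,-0.071,-0.537,0.126],
  [0.276,-0.031,0.317,-0.071,-0.537,0.126],
  [0.276,-0.031,0.317,-0.071,-0.537,0.126],
  [0.276,-0.031,0.317,-0.071,-0.537,0.126],
  [0.276,-0.031,0.317,-0.071,-0.537,0.126],
  [0.276,-0.031,0.317,-0.071,-0.537,0.126],
  [0.276,-0.031,0.317,-0.071,-0.537,0.126],
  [0.276,-0.031,0.317,-0.071,-0.537,0.126],
  [0.276,-0.031,0.317,-0.071,-0.537,0.126],
  [0.276,-0.031,0.317,-0.071,-0.537,0.126],
  [0.276,-0.031,0.317,-0.071,-0.537,0.126],
  [0.276,-0.031,0.317,-0.071,-0.537,0.126],
])

```text
time: 34.25
tool_pos: [0.4687, 0.2697, 0.2056]
ee_rot: [-3.131, -0.003, 1.721]
wrist_force: [0.3, -0.2, 0.2]
width: 0.0326
finger_force: 0.0
```

```bash
python3 - <<'E'
from h import *
p,R,o=now(); print(p,o["time"],o["joint_positions"].round(2),o["width"])
s=snapshot("wrist");W=cloud(s);H=hsv(s);m=(H[...,0]>16)&(H[...,0]<34)&(H[...,1]>170)
P=W[m];P=P[np.isfinite(P[:,0])];hi=P[P[:,2]>.07];lo=P[(P[:,2]<.016)&(P[:,2]>.006)]
for q in (hi,lo):
    if len(q)>5: print(len(q),cv2.minAreaRect((q[:,:2]*1000).astype(np.float32)))
R1=toolR(98.6,0,1);T=gp([.4727,.267,.05],R1)
plan(p,R,T,R1,6,"down")
E
```

```text
[0.46874669 0.2696844  0.20564761] 34.25 [0.41 0.07 1.39 0.01 1.69 0.26] 0.03255083773557843
3995 ((472.4844970703125, 282.93182373046875), (59.49198913574219, 62.71484375), 47.26377868652344)
3490 ((531.8655395507812, 276.89312744140625), (129.10540771484375, 49.59995651245117), 8.830489158630371)
down 6 rows of [-0.015, 0.018, 0.728, -0.017, -0.005, 0.0]
```

Request:
drive_tool([
  [-0.015,0.018,0.728,-0.017,0,0],
  [-0.015,0.018,0.728,-0.017,0,0],
  [-0.015,0.018,0.728,-0.017,0,0],
  [-0.015,0.018,0.728,-0.017,0,0],
  [-0.015,0.018,0.728,-0.017,0,0],
  [-0.015,0.018,0.728,-0.017,0,0],
  [0,0,0,0,0,0],
])

```text
time: 35.17
tool_pos: [0.4705, 0.2661, 0.029]
ee_rot: [-3.135, -0.004, 1.721]
wrist_force: [-0.9, -1.3, 0.5]
width: 0.0327
finger_force: 0.0
```

Request:
drive_tool([
  [0,0,0,0,0,0],
  [0,0,0,0,0,0],
  [0,0,0,0,0,0],
  [0,0,0,0,0,0],
], gripper=1)

```text
time: 35.67
tool_pos: [0.4735, 0.2683, 0.0339]
ee_rot: [3.138, -0.007, 1.721]
wrist_force: [-0.1, -1.4, 4.5]
width: 0.0098
finger_force: 30.0
```

```bash
python3 - <<'E'
from h import *
p,R,o=now(); print(p,o["ee_rot"],o["time"],o["width"],o["finger_force"])
up=p+[0,0,.17]; plan(p,R,up,R,5,"up")
# rigid motion: yellow (.532,.2765,yaw 8.7) -> grey (.5290,.0115,yaw 24.3)
y0=np.array([.532,.2767]);y1=np.array([.529,.0115]);Q=Ro.from_euler("z",24.3-8.7,degrees=True)
d=Q.apply([*(p[:2]-y0),0])[:2]
over=np.array([*(y1+d),up[2]]); plan(up,R,over,Q*R,12,"over"); print(over)
E
```

```text
[0.47353112 0.26825369 0.03392056] [ 3.13826768 -0.0065103   1.72125923] 35.675 0.00984123200736335 30.000600814819336
up 5 rows of [0.006, 0.003, -0.85, 0.0, 0.0, 0.0]
over 12 rows of [-0.563, -0.163, -0.004, 0.001, 0.001, -0.227]
[ 0.47495634 -0.01235861  0.20392056]
```

Request:
drive_tool([
  [0.006,0.003,-0.85,0,0,0],
  [0.006,0.003,-0.85,0,0,0],
  [0.006,0.003,-0.85,0,0,0],
  [0.006,0.003,-0.85,0,0,0],
  [0.006,0.003,-0.85,0,0,0],
])

```text
time: 36.3
tool_pos: [0.4725, 0.268, 0.2025]
ee_rot: [-3.141, -0.006, 1.721]
wrist_force: [-0.3, 0.3, -2.4]
width: 0.0097
finger_force: 30.0
```

Request:
drive_tool([
  [-0.563,-0.163,-0.004,0,0,-0.227],
  [-0.563,-0.163,-0.004,0,0,-0.227],
  [-0.563,-0.163,-0.004,0,0,-0.227],
  [-0.563,-0.163,-0.004,0,0,-0.227],
  [-0.563,-0.163,-0.004,0,0,-0.227],
  [-0.563,-0.163,-0.004,0,0,-0.227],
  [-0.563,-0.163,-0.004,0,0,-0.227],
  [-0.563,-0.163,-0.004,0,0,-0.227],
  [-0.563,-0.163,-0.004,0,0,-0.227],
  [-0.563,-0.163,-0.004,0,0,-0.227],
  [-0.563,-0.163,-0.004,0,0,-0.227],
  [-0.563,-0.163,-0.004,0,0,-0.227],
  [0,0,0,0,0,0],
])

```text
time: 37.92
tool_pos: [0.4708, -0.0133, 0.2017]
ee_rot: [3.141, -0.006, 1.991]
wrist_force: [0.5, 0.9, -1.8]
width: 0.0101
finger_force: 30.0
```

```bash
cat > yel.py <<'E'
from h import *
p,R,o=now(); print(p,o["ee_rot"],o["time"],o["wrist_force"].round(1))
for n in("top","side"):
    s=snapshot(n);W=cloud(s);H=hsv(s);ok=np.isfinite(W[...,0])&(W[...,0]>.42)&(W[...,0]<.63)&(W[...,1]>-.1)&(W[...,1]<.12)
    for nm,m in (("yel",(H[...,0]>16)&(H[...,0]<34)&(H[...,1]>170)),("red",((H[...,0]<8)|(H[...,0]>172))&(H[...,1]>120))):
        P=W[m&ok];P=P[(P[:,2]>.075)]
        if len(P)<20: continue
        z=np.percentile(P[:,2],50); t=P[np.abs(P[:,2]-z)<.02]
        c=np.median(t,0);A=np.c_[t[:,:2]-c[:2],np.ones(len(t))];w=np.ones(len(t),bool)
        for _ in range(6):
            k=np.linalg.lstsq(A[w],t[w,2],rcond=None)[0]; w=np.abs(A@k-t[:,2])<.004
        r=cv2.minAreaRect((t[w][:,:2]*1000).astype(np.float32)); print(n,nm,w.sum(),"slope",k[:2].round(3),"z",k[2].round(4),np.round(r[0],1),np.round(r[1],1),round(r[2],1))
    globals()[n]=s
E
python3 - <<'E'
from yel import *
T=np.array([.4750,-.0124,.034+.086]); R1=toolR(114.3,0,1)
print((R.inv()*R1).as_rotvec())
plan(p,R,np.array([.4750,-.0124,.132]),R,3,"down")
E
```

```text
[ 0.47083308 -0.01329435  0.20173977] [ 3.14059549 -0.00630187  1.99096587] 37.925 [ 0.5  0.9 -1.8]
side yel 762 slope [ 0.002 -0.002] z 0.1788 [526.8  12.6] [128.5  51.5] 25.1
side red 775 slope [ 0.004 -0.009] z 0.0867 [530.3  11.8] [129.8  53.9] 24.8
[ 0.00100959 -0.00629989 -0.00394859]
down 3 rows of [-0.011, 0.034, 0.581, 0.0, 0.0, 0.0]
```

Request:
drive_tool([
  [-0.011,0.032,0.57,0,0,0],
  [-0.011,0.032,0.57,0,0,0],
  [-0.011,0.032,0.57,0,0,0],
  [0,0,0.1,0,0,0],
  [0,0,0,0,0,0],
  [0,0,0,0,0,0],
])

```text
time: 38.78
tool_pos: [0.4761, -0.0114, 0.1315]
ee_rot: [3.137, -0.004, 1.994]
wrist_force: [0.8, -0.7, -2.1]
width: 0.01
finger_force: 30.0
```

```bash
python3 yel.py
```

```text
[ 0.47605753 -0.01136194  0.13154704] [ 3.13700542 -0.00428496  1.99385696] 38.775 [ 0.8 -0.7 -2.1]
side yel 702 slope [ 0.01  -0.006] z 0.1085 [532.4  13.8] [127.1  52.7] 24.1
side red 185 slope [-0.02  0.05] z 0.086 [529.6  13.5] [129.7  50.5] 24.0
```

Request:
drive_tool([
  [0,-0.045,0.08,0,0,0],
  [0,0,0.08,0,0,0],
  [0,0,0.05,0,0,0],
  [0,0,0,0,0,0],
  [0,0,0,0,0,0],
])

```text
time: 39.5
tool_pos: [0.4737, -0.0122, 0.1219]
ee_rot: [3.139, -0.005, 1.993]
wrist_force: [-0.9, 0.0, -2.4]
width: 0.01
finger_force: 30.0
```

Request:
drive_tool([
  [0,0,0.04,0,0,0],
  [0,0,0,0,0,0],
  [0,0,0,0,0,0],
])

```text
time: 39.88
tool_pos: [0.4737, -0.0122, 0.1202]
ee_rot: [3.139, -0.005, 1.994]
wrist_force: [-0.3, -0.5, -1.9]
width: 0.0097
finger_force: 30.0
```

Request:
drive_tool([
  [0,0,0.025,0,0,0],
  [0,0,0,0,0,0],
  [0,0,0,0,0,0],
])

```text
time: 40.25
tool_pos: [0.4738, -0.0122, 0.1199]
ee_rot: [3.138, -0.005, 1.994]
wrist_force: [-1.6, 0.0, 2.9]
width: 0.0099
finger_force: 30.0
```

Request:
drive_tool([
  [0,0,0,0,0,0],
  [0,0,0,0,0,0],
  [0,0,0,0,0,0],
  [0,0,0,0,0,0],
], gripper=0.6)

```text
time: 40.75
tool_pos: [0.4737, -0.0122, 0.1191]
ee_rot: [3.139, -0.006, 1.994]
wrist_force: [0.1, -0.1, 0.7]
width: 0.0374
finger_force: 0.0
```

Request:
drive_tool([
  [0,0,-0.4,0,0,0],
  [0,0,-0.7,0,0,0],
  [0,0,-0.8,0,0,0],
  [0,0,-0.8,0,0,0],
  [0.8,0,-0.5,0,0,0],
  [0.8,0,0,0,0,0],
  [0.8,0,0,0,0,0],
  [0.8,0,0,0,0,0],
  [0.8,0,0,0,0,0],
  [0,0,0,0,0,0],
])

```text
time: 42.0
tool_pos: [0.4077, 0.1342, 0.2496]
ee_rot: [3.137, -0.005, 1.997]
wrist_force: [0.8, 0.4, 0.2]
width: 0.0374
finger_force: 0.0
```

```bash
python3 - <<'E'
from yel import *
cv2.imwrite("pics/s6.png",cv2.resize(side["image"][110:310,170:430],None,fx=2.5,fy=2.5))
E
```

```text
[0.40766846 0.13416497 0.24956626] [ 3.13680113 -0.00495794  1.9969281 ] 42.0 [0.8 0.4 0.2]
top yel 1122 slope [ 0.002 -0.009] z 0.0953 [527.3  10.7] [130.4  49.9] 24.2
side yel 698 slope [-0.    -0.008] z 0.097 [529.3  12.9] [128.   50.6] 23.5
side red 85 slope [-0.036  0.113] z 0.0806 [528.4  32.2] [137.7  49.1] 5.2
```

View pics/s6.png

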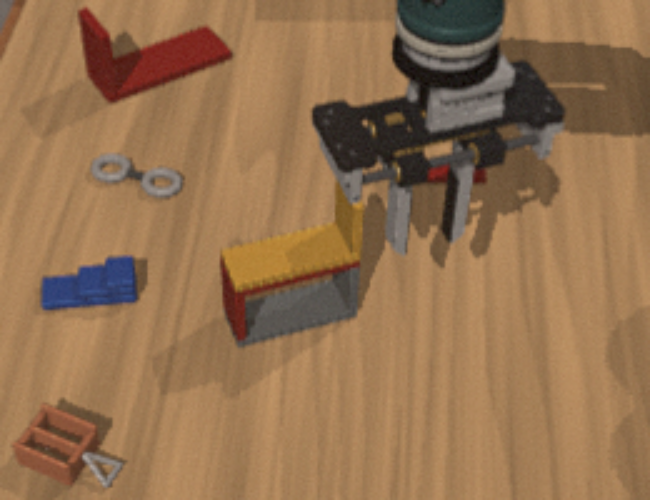

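The pile stands square with the yellow centre within about 1 mm of grey. The hardware around it is undisturbed and the gripper is clear.

```bash
python3 -c "
from bench import close_job
print(close_job())"
```

```text
the job is handed in; nothing more can be done
None
```

The riser is built and handed in at about 42 s: red upside down on grey, yellow flat on top with its short leg above grey's, centres in line to about 2 mm by the cameras, standing free with the hardware untouched.

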